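Clear the shielded test box and hold its lid open

ROBOT

A 6-joint arm with a two-finger parallel gripper is mounted at the origin on a cart in front of the work surface, level with it; the furniture and walls round the work are solid. World frame = base frame: x ahead of the robot, y to its left, z up, the work surface at z = 0. Lengths are in m, angles in rad, forces in N, time in s.
With the tool pointing down it reaches from about 0.3 to 0.775 m from the base axis. Payload 14.6 kg.
Tool frame: the origin (TCP) lies on the front face of the gripper's body, between the roots of the fingers; the fingertips stand 73 mm ahead of it and the grasp point (between the pads) lies 54 mm ahead of it (tips_ahead is the distance from the TCP to the fingertips, in m); z points along the fingers, y is the line along which they close (so a half turn about z gives the same grasp; the last joint's range is limited). The gripper opens to 85 mm and grips with 20 to 120 N. Pads are 22 mm wide; open, the fingers measure 114 mm over their backs; the gripper's body (76 mm by 85 mm) begins 54 mm behind the grasp point. The pads swing forward as they close: fully open they stand 13 mm farther back than shut.
Start: joints at [1.051, 0.3, 1.521, -0, 1.321, -0.067], TCP at [0.241, 0.495, 0.304] pointing down, gripper open.
Joint ranges: [-3.03, 3.03], [-0.79, 2.21], [0.23, 2.52], [-1.04, 4.18], [0, 3.07], [-2.55, 2.55]. Speed limits (rad/s): [2.22, 2.22, 2.57, 3.14, 3.14, 3.14].

INTERFACE

Orientations are given as a unit quaternion [x, y, z, w].
In Python, from workcell import goto, movel, move_j, move_gripper, pause, solve_ik, state, snapshot, IKError, hand_in, regions_of, pinpoint, tips_ahead gives the robot as it stands. The module is installed in compiled form; this text tells all that it offers. Calls block until the motion is done:
- goto(position, orientation): joint-space move of the TCP to a pose.
- movel(position, ori=None, speed=0.15): straight line of the TCP; ori=None keeps the orientation; speed is the mean speed in m/s.
- move_j(angles): joint-space move.
- move_gripper(opening): opening from 0.0 (shut) to 1.0 (fully open); the grip force is fixed at half the most; returns when the fingers have stopped.
- pause(seconds).
- solve_ik(position, orientation): joint angles nearest the present ones, or None.
- state(): the state.
- snapshot(name): name is "scene" or "top" or "wrist"; returns a dict with "pixels" (480x640x3 uint8, blue, green, red), "fx", "fy", "cx", "cy" (pixels), "eye" and "orientation" of the camera in the world; the wrist camera has in their place "mount" (4x4, takes a point from camera to tool coordinates, whose origin is the TCP and whose axes are the flange's). Camera axes: x right, y down, z forward; pixel columns grow to the right and rows downward; lengths in m; the calibration is good to about 2 mm. The wrist camera is an equidistant fisheye: a pixel r from the principal point sees the ray r / f radians off the axis. A picture is of the moment at which its call begins: read the wrist's pose just before it. There is no depth.
A pose or a line that the arm cannot do raises IKError and nothing moves.
- hand_in(): hands the job in; it is judged then, once.
Trained networks look in the newest picture that a camera, given by its name, has taken for a name from the list of things; names that differ only in an ending like _2 or _b are one class to them, and where a whole thing is asked for, a point or a joint stands for the part that bears it (a point fixed in the world has none). Each returns a list of dicts, best first, with "conf" (0 to 1); they miss things now and then, are a little off and sometimes report something else, mostly with a low value. They report only what shows in the picture. A call takes as long as a camera call. They do not tell look-alikes from the thing itself.
- regions_of(camera, label): "pixels" (480x640 bool, what is visible of it) and "rect" ([left, top, right, bottom] in pixels, round what is visible of it).
- pinpoint(camera, label): "position" ([column, row] in pixels: a listed point, or the origin of a listed thing).
The state is a dict: "time_s": time; "q": joint angles; "qvel": joint speeds; "tau": joint torques, N m; "position": TCP position; "eef_rot": TCP orientation; "force": force on the tool from outside, world axes, zero at the start; "ft_torque": the same for the moment, N m; "finger_gap": opening from 0.0 (shut) to 1.0 (fully open); "finger_force": force on a finger pad.
Only numpy, scipy, OpenCV 4.12 (cv2) and the standard library are available. Lean on these libraries where they do the work, as an engineer would, in place of code of your own. Each camera call takes 0.05 s, during which the arm holds its last target. There are 200 camera calls.

TASK

Two closed cartons have been left on the lid of the aluminium test box: stack them squarely, one on the other, on the third carton that stands on the bench, all three lying the same way, edges in line. Then raise the lid, which has a bow handle in front, and hold it open at 60 degrees so that a colleague can reach the circuit board inside; the lid falls shut if let go, so finish while still holding it there. Leave the multimeter, mug, side cutters and parts bin where they are.

Things in the scene. Friction and masses are not known exactly. Their poses are not given: they have to be found in the camera images.
- test_box: aluminium shielded test box, fixed to the bench, 186 mm deep (its x, away from its front) x 244 mm wide (its y), with a plain aluminium lid 196 x 254 mm (front edge 99 mm and far edge 97 mm from the middle of the box) whose flat top is 84 mm above the bench when shut; origin under its centre on the bench, x points from the handle side to the hinge side, z up. Stands turned a little either way
- lid_hinge (a point): middle of the lid's hinge axis, along the far rim of the test box, parallel to the box's y: 99 mm behind the box's centre (its +x), 74 mm above the bench
- lid_angle (a joint): opening angle of the lid in rad: 0 shut (lid level), grows as the handle side rises, 1.047 = 60 degrees, stop at 1.75. Lid and handle weigh 0.6 to 0.85 kg, the hinge is nearly free and has no stay or latch: below 90 degrees it falls shut
- handle_bar (a point): middle of the straight bar of the lid's bow handle; round steel bar, 10 mm thick, 100 mm straight, parallel to the hinge, 50 mm in front of the lid's front edge with nothing between but the two legs at its ends (45 mm clear gap, 106 mm between the legs), 78 mm above the bench when shut and 246 mm from the hinge axis, 4 mm to the lid's outer side. Its axes turn with the lid (y along the bar, x towards the hinge)
- lid: the lid with its bow handle, one rigid part, plate 12 mm thick; origin on the hinge axis (as point lid_hinge), turns with the lid: x from the handle towards the hinge, y along the hinge
- carton_left: closed plain cardboard carton, 84 mm long (its x) x 56 mm wide (its y) x 40 mm high, about 0.18 kg, all three cartons alike; origin at the centre of its underside, z up; stands at the start on the lid of the test box, left half (+y of the box), about parallel to the box's x
- carton_right: closed plain cardboard carton, 84 mm long (its x) x 56 mm wide (its y) x 40 mm high, about 0.18 kg, all three cartons alike; origin at the centre of its underside, z up; stands at the start on the lid of the test box, right half (-y of the box), about parallel to the box's x
- carton_base: closed plain cardboard carton, 84 mm long (its x) x 56 mm wide (its y) x 40 mm high, about 0.18 kg, all three cartons alike; origin at the centre of its underside, z up; stands on the bench to the left or the right of the test box; the column is built on it
- parts_bin: open blue stacking bin with small screws, 120 x 100 x 62 mm, on the bench on the other side of the test box; leave alone; origin at the centre of its underside
- meter: yellow multimeter lying on the bench, 150 x 66 x 47 mm; leave alone; origin at the centre of its underside
- mug: white mug, 94 mm high, on the bench; leave alone; origin at the centre of its underside
- cutters: red side cutters, 129 mm long and 11 mm high, flat on the bench near its front edge; leave alone; origin at the centre of the underside
There are look-alikes about, which are no part of the job. What is shaped like the carton_right but purple or red is not meant.

How it is judged:
On the way, in this order (a step that is already met when the one before it is completed fails the run):
1. one carton from the lid stands squarely on the carton on the bench, let go (((horizontal distance between carton_left and carton_base below 0.01 m and z of carton_left in the frame of carton_base between 0.036 and 0.044 m and angle between the x axis of carton_left and the x axis of carton_base, either way round below 0.14 rad and angle between carton_left's own z axis and vertical below 0.06 rad and linear speed of carton_left below 0.02 m/s and contact force between the arm and carton_left below 0.1 N) or (horizontal distance between carton_right and carton_base below 0.01 m and z of carton_right in the frame of carton_base between 0.036 and 0.044 m and angle between the x axis of carton_right and the x axis of carton_base, either way round below 0.14 rad and angle between carton_right's own z axis and vertical below 0.06 rad and linear speed of carton_right below 0.02 m/s and contact force between the arm and carton_right below 0.1 N))), for 0.2 s.
2. the other one stands squarely on top of it, let go: a column of three (angle between carton_base's own z axis and vertical below 0.06 rad and height (world z) of carton_base below 0.004 m and ((horizontal distance between carton_left and carton_base below 0.01 m and z of carton_left in the frame of carton_base between 0.036 and 0.044 m and angle between the x axis of carton_left and the x axis of carton_base, either way round below 0.14 rad and angle between each of carton_left, carton_right's own z axis and vertical below 0.06 rad and linear speed of each of carton_left, carton_right below 0.02 m/s and contact force between the arm and carton_left below 0.1 N and horizontal distance between carton_right and carton_left below 0.01 m and z of carton_right in the frame of carton_left between 0.036 and 0.044 m and angle between the x axis of carton_right and the x axis of carton_left, either way round below 0.14 rad and contact force between the arm and carton_right below 0.1 N) or (horizontal distance between carton_right and carton_base below 0.01 m and z of carton_right in the frame of carton_base between 0.036 and 0.044 m and angle between the x axis of carton_right and the x axis of carton_base, either way round below 0.14 rad and angle between each of carton_right, carton_left's own z axis and vertical below 0.06 rad and linear speed of each of carton_right, carton_left below 0.02 m/s and contact force between the arm and carton_right below 0.1 N and horizontal distance between carton_left and carton_right below 0.01 m and z of carton_left in the frame of carton_right between 0.036 and 0.044 m and angle between the x axis of carton_left and the x axis of carton_right, either way round below 0.14 rad and contact force between the arm and carton_left below 0.1 N))), for 0.2 s.
3. the lid is held by the fingers, still, at 60 degrees (all of step 2 and value of joint lid_angle between 0.942 and 1.152 rad and velocity of joint lid_angle between -0.05 and 0.05 rad/s and contact force between the fingers and lid above 0.5 N), for 0.3 s.
At the end, for the whole second after the job is handed in: The three cartons stand in a column on the bench, each within 10 mm and 8 degrees of the one below, upright, at rest and untouched by the robot; the lid is held still by the fingers at 60 degrees, give or take 6 (all of step 3); the arm keeps its last pose, push and grip.
It fails at once if the multimeter, mug, side cutters or parts bin is moved more than 20 mm (distance of any of meter, mug, cutters, parts_bin from where it was at the start of the episode above 0.02 m).
It also fails if it takes over 64 s, if anything falls off the work surface, if the arm or the gripper's body presses on something with over 40 N, if the wrist force passes 120 N, or if a joint passes its speed limit or range.

## Working session

There is one attempt and no reset: what is moved stays moved. The work goes in short steps, each a Python script; the robot and the scene stay as the last script left them, time stands still between calls to the robot, and variables do not carry over. Pictures are saved under pics/ and viewed, at most 10 in all, crops included, and the job is handed in when it is done.

```bash
mkdir -p pics
python3 - <<'E'
from workcell import *
import cv2,numpy as np
print(state())
for n in ("scene","top"):
    s=snapshot(n); cv2.imwrite(f"pics/{n}0.png",s["pixels"])
    print(n,{k:v for k,v in s.items() if k!="pixels"})
    for l in ("test_box","lid_hinge","handle_bar","carton_left","carton_base","parts_bin","meter","mug","cutters"):
        p=pinpoint(n,l); print(l,[(np.round(d["position"],1).tolist(),round(d["conf"],2)) for d in p])
a=cv2.imread("pics/scene0.png");b=cv2.imread("pics/top0.png")
E
```

```text
{'time_s': 0.0, 'q': array([ 1.05137443e+00,  3.00502953e-01,  1.52158450e+00,  4.41254089e-05,
        1.32068819e+00, -6.65843922e-02]), 'qvel': array([-0.00124655, -0.00017404,  0.00035965, -0.00022483,  0.00132734,
       -0.0004338 ]), 'tau': array([-1.75237137e-04, -5.43506134e+01, -3.61791337e+01, -4.00415146e-06,
        3.94998671e-03,  3.81922428e-05]), 'position': array([0.24055136, 0.49444441, 0.30330234]), 'eef_rot': array([ 2.24494424e-01,  9.74475194e-01, -5.60109796e-04, -1.91301910e-04]), 'force': array([ 0.99739816,  0.46231402, -0.31917835]), 'ft_torque': array([0.01209682, 0.0070882 , 0.00168128]), 'finger_force': 0.0, 'finger_gap': 1.0040318089452147}
scene {'fx': 545.3102134630999, 'fy': 545.3102134630999, 'cx': 313.0935770015703, 'cy': 231.95487260725963, 'eye': array([ 0.64950289, -1.07082719,  1.07830434]), 'orientation': array([ 0.90899201,  0.04757268, -0.01510189, -0.41381433])}
test_box [([343.7, 264.2], 0.9)]
lid_hinge [([377.9, 241.8], 0.88)]
handle_bar [([287.8, 244.6], 0.66)]
carton_left [([343.7, 228.2], 0.84)]
carton_base [([295.8, 204.5], 0.63)]
parts_bin [([286.2, 357.5], 0.97)]
meter [([353.3, 369.8], 0.89), ([232.5, 325.9], 0.25)]
mug [([361.6, 210.4], 0.59)]
cutters [([231.4, 323.0], 0.97), ([298.3, 205.2], 0.57)]
top {'fx': 435.1932434647239, 'fy': 435.1932434647239, 'cx': 316.4260734380367, 'cy': 235.75809572111137, 'eye': array([0.31557536, 0.04045719, 1.13757796]), 'orientation': array([-0.70203659,  0.70281477, -0.08331628,  0.07908489])}
test_box [([317.6, 219.3], 0.79), ([308.1, 175.0], 0.28)]
lid_hinge [([308.4, 174.5], 0.85)]
handle_bar [([217.1, 273.0], 0.67), ([325.2, 265.1], 0.65)]
carton_left [([289.8, 209.5], 0.95)]
carton_base [([219.7, 275.2], 0.8)]
parts_bin [([439.2, 257.9], 0.81)]
meter [([443.9, 201.9], 0.82)]
mug [([220.8, 198.0], 0.89), ([336.1, 200.9], 0.36)]
cutters [([407.0, 319.2], 0.66)]
```

View pics/top0.png

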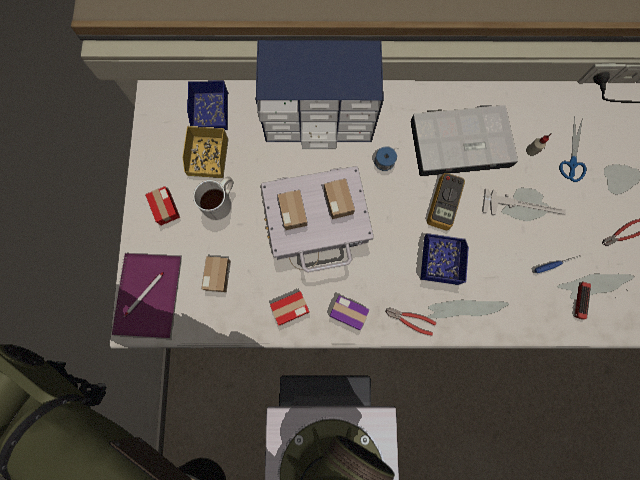

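View pics/scene0.png

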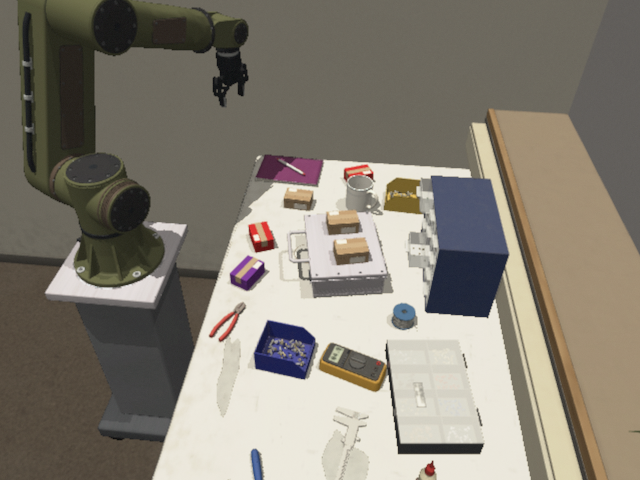

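```bash
cat > h.py <<'E'
from workcell import *
import cv2,numpy as np
from scipy.spatial.transform import Rotation as R
from scipy.optimize import minimize
def project(s,P,tool=None):
    P=np.atleast_2d(P)
    if "eye" in s:
        c=R.from_quat(s["orientation"]).inv().apply(P-s["eye"]); 
        return c[:,:2]/c[:,2:]*[s["fx"],s["fy"]]+[s["cx"],s["cy"]]
    t,r=tool; q=R.from_quat(r).inv().apply(P-t); M=np.array(s["mount"])
    c=(q-M[:3,3])@M[:3,:3]; n=np.linalg.norm(c[:,:2],axis=1,keepdims=True)
    return c[:,:2]/n*np.arctan2(n,c[:,2:])*[s["fx"],s["fy"]]+[s["cx"],s["cy"]]
def unproject(s,px,z,tool=None):   # world point at height z, numerically
    f=lambda p:np.sum((project(s,[p[0],p[1],z],tool)[0]-px)**2)
    if "eye" in s:
        d=R.from_quat(s["orientation"]).apply([(px[0]-s["cx"])/s["fx"],(px[1]-s["cy"])/s["fy"],1]); 
        return s["eye"]+d*(z-s["eye"][2])/d[2]
    x=minimize(f,tool[0][:2],method="Nelder-Mead",options=dict(xatol=1e-5,fatol=1e-4)).x
    return np.array([x[0],x[1],z])
def corners(x,y,yaw,z,L=.084,W=.056,H=.04):
    B=np.array([[a*L/2,b*W/2,c*H] for a in(-1,1) for b in(-1,1) for c in(0,1)])
    return R.from_euler("z",yaw).apply(B)+[x,y,z]
def fitbox(views,z,x0,H=.04):
    """views: list of (snapshot, mask, tool)"""
    def cost(p):
        e=0
        for s,m,t in views:
            h=cv2.convexHull(project(s,corners(p[0],p[1],p[2],z,H=H),t).astype(np.float32))
            im=np.zeros(m.shape,np.uint8); cv2.fillConvexPoly(im,np.round(h*64).astype(np.int32),255,cv2.LINE_AA,6)
            e+=np.abs(im/255.-m).sum()/m.sum()
        return e
    best=None
    for dy in(-.15,.15):
        x=np.array(x0,float); sim=np.array([x,x+[.012,0,0],x+[0,.012,0],x+[0,0,dy]])
        r=minimize(cost,x,method="Nelder-Mead",options=dict(initial_simplex=sim,xatol=1e-5,fatol=1e-5,maxiter=300))
        if best is None or r.fun<best.fun: best=r
    return best.x,best.fun/len(views)
E
python3 - <<'E'
from h import *
pred={}
S={n:snapshot(n) for n in("top","scene")}
for l,z in(("lid_hinge",.074),("handle_bar",.078),("test_box",0)):
    for n in S: print(l,n,[(unproject(S[n],d["position"],z).round(3).tolist(),round(d["conf"],2)) for d in pinpoint(n,l)])
RG={}
for n in S:
    RG[n]=[]
    for l in("carton_left","carton_base"):
      for d in regions_of(n,l):
        m=d["pixels"]; c=np.argwhere(m).mean(0)[::-1]
        if any(np.hypot(*(c-k[0]))<6 for k in RG[n]): continue
        RG[n].append((c,m)); print(n,l,c.round(),int(m.sum()),round(d["conf"],2),S[n]["pixels"][m].mean(0).round())
T={"L":((291,210),.084),"R":((340,198),.084),"B":((216,273),0)}
for k,(px,z) in T.items():
    p=unproject(S["top"],px,z+.03); v=[]; fits=[]
    for n in S:
        q=project(S[n],[*p[:2],z+.03])[0]
        c=[r for r in RG[n] if np.hypot(*(r[0]-q))<12]
        if c:
            c=min(c,key=lambda r:np.hypot(*(r[0]-q))); v.append((S[n],c[1],None))
            f=fitbox(v[-1:],z,[*p[:2],0.15]); print(k,n,f[0].round(4),round(f[1],3))
    f=fitbox(v,z,[*p[:2],0.15]); print(k,"both",f[0].round(4),round(f[1],3))
E
```

```text
lid_hinge top [([0.729, 0.058, 0.074], 0.67)]
lid_hinge scene [([0.728, 0.048, 0.074], 0.93)]
handle_bar top [([0.495, 0.004, 0.078], 0.73)]
handle_bar scene [([0.49, 0.01, 0.078], 0.64)]
test_box top [([0.633, 0.036, 0.0], 0.59)]
test_box scene [([0.638, 0.026, 0.0], 0.61)]
top carton_left [292. 209.] 863 0.66 [100. 126. 148.]
top carton_left [445. 201.] 1352 0.36 [54. 67. 75.]
top carton_base [216. 274.] 850 0.72 [ 96. 121. 142.]
top carton_base [317. 217.] 6414 0.22 [155. 155. 164.]
scene carton_left [343. 222.] 704 0.77 [107. 136. 158.]
scene carton_left [351. 250.] 838 0.71 [111. 140. 162.]
scene carton_base [298. 198.] 587 0.55 [112. 141. 161.]
L top [0.625  0.0946 0.2348] 0.096
L scene [0.628 0.095 0.085] 0.171
L both [0.6256 0.0953 0.225 ] 0.146
R scene [ 0.6559 -0.0188  0.1695] 0.13
R both [ 0.6559 -0.0188  0.1695] 0.13
B top [ 0.4772  0.293  -0.0803] 0.113
B scene [ 0.4781  0.2964 -0.0514] 0.109
B both [ 0.4777  0.2933 -0.0687] 0.113
```

```bash
cat >> h.py <<'E'
def down(yaw): return (R.from_euler("z",yaw)*R.from_euler("y",np.pi)).as_quat()
def wrist(label,items,name=None):
    """items: {key:(x,y,yaw,z)}; refit each with wrist masks"""
    st=state(); t=(np.array(st["position"]),np.array(st["eef_rot"])); s=snapshot("wrist")
    if name: cv2.imwrite(f"pics/{name}.png",s["pixels"])
    rg=[(np.argwhere(d["pixels"]).mean(0)[::-1],d["pixels"],d["conf"]) for d in regions_of("wrist",label)]
    out={}
    for k,(x,y,a,z) in items.items():
        q=project(s,corners(x,y,a,z),t).mean(0)
        c=[r for r in rg if np.hypot(*(r[0]-q))<40]
        if not c: print(k,"no mask near",q.round(),[r[0].round() for r in rg]); continue
        c=min(c,key=lambda r:np.hypot(*(r[0]-q)))
        f=fitbox([(s,c[1],t)],z,[x,y,a]); out[k]=f[0]; print(k,f[0].round(4),"cost",round(f[1],3),"px",q.round(),c[0].round(),int(c[1].sum()))
    return s,t,out
E
python3 - <<'E'
from h import *
goto([.45,.29,.30],down(-.07)); print(state()["q"].round(2),tips_ahead if not callable(tips_ahead) else tips_ahead())
wrist("carton_base",{"B":(.4777,.2935,-.07,0)},"w1")
goto([.60,.045,.36],down(.2)); print(state()["q"].round(2))
s,t,o=wrist("carton_left",{"L":(.6256,.0953,.2,.084),"R":(.6559,-.0188,.17,.084)},"w2")
for l,z in(("handle_bar",.078),("lid_hinge",.074)): print(l,[(unproject(s,d["position"],z,t).round(4),round(d["conf"],2)) for d in pinpoint("wrist",l)])
print(state()["time_s"])
im=np.hstack([cv2.resize(cv2.imread(f"pics/w{i}.png"),(400,300)) for i in(1,2)]); cv2.imwrite("pics/w12.png",im)
E
```

```text
[ 0.51  0.27  1.57  0.    1.3  -1.  ] 0.0726
B no mask near [326. 236.] []
[ 0.02  0.38  1.28  0.    1.48 -1.76]
L [0.6246 0.0967 0.2347] cost 0.05 px [367. 250.] [371. 251.] 6311
R no mask near [242. 257.] [array([371., 251.])]
handle_bar [(array([0.4907, 0.0088, 0.078 ]), 0.85)]
lid_hinge [(array([0.7301, 0.0541, 0.074 ]), 0.93)]
4.15
```

View pics/w12.png

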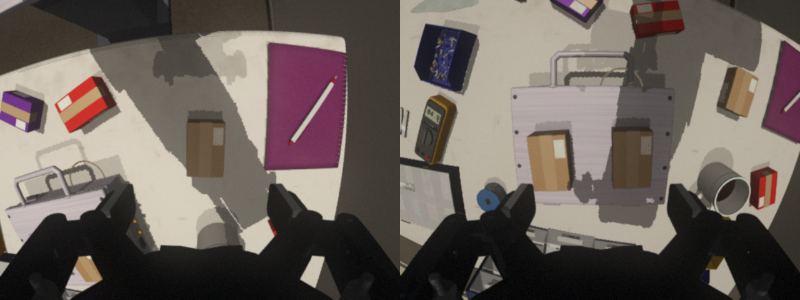

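```bash
cat >> h.py <<'E'
def cut(s,t,p,z):
    """GrabCut mask of a carton near pose p"""
    h=cv2.convexHull(project(s,corners(*p,z),t).astype(np.float32)).astype(np.int32)
    m=np.zeros((480,640),np.uint8); cv2.fillConvexPoly(m,h,1)
    k=lambda n:np.ones((n,n),np.uint8)
    g=np.full_like(m,cv2.GC_BGD); g[cv2.dilate(m,k(23))>0]=cv2.GC_PR_BGD; g[m>0]=cv2.GC_PR_FGD; g[cv2.erode(m,k(15))>0]=cv2.GC_FGD
    cv2.grabCut(s["pixels"],g,None,np.zeros((1,65)),np.zeros((1,65)),6,cv2.GC_INIT_WITH_MASK)
    return (g==1)|(g==3)
E
python3 - <<'E'
from h import *
s,t,o=wrist("carton_right",{"L":(.6246,.0967,.23,.084),"R":(.6559,-.0188,.17,.084)})
vis=s["pixels"].copy()
def show(im,s,t,p,z):
    q=project(s,corners(*p,z),t); cv2.polylines(im,[q[[1,3,7,5]].astype(int)],True,(0,255,0),1); cv2.polylines(im,[q[[0,2,6,4]].astype(int)],True,(0,0,255),1)
for k,p in(("L",(.6246,.0967,.23)),("R",(.6559,-.0188,.17))):
    f=fitbox([(s,cut(s,t,p,.084),t)],.084,p); print("cut",k,f[0].round(4),round(f[1],3)); show(vis,s,t,o.get(k,f[0]),.084)
s1=dict(s,pixels=cv2.imread("pics/w1.png")); t1=(np.array([.45,.29,.30]),down(-.07)); p=(.4777,.2935,-.07)
f=fitbox([(s1,cut(s1,t1,p,0),t1)],0,p); print("cut B",f[0].round(4),round(f[1],3))
v1=s1["pixels"].copy(); show(v1,s1,t1,f[0],0)
cv2.imwrite("pics/fit.png",np.hstack([vis[150:350,180:440],v1[150:350,200:460]]).repeat(1,0))
E
```

```text
L no mask near [369. 249.] [array([411.,  30.]), array([241., 256.]), array([287.,  12.]), array([581., 301.]), array([311., 212.])]
R [ 0.6533 -0.0186  0.2437] cost 0.038 px [242. 257.] [241. 256.] 6499
cut L [0.6248 0.0967 0.2203] 0.047
cut R [ 0.6532 -0.0177  0.2332] 0.045
cut B [ 0.4773  0.2948 -0.0877] 0.03
```

View pics/fit.png

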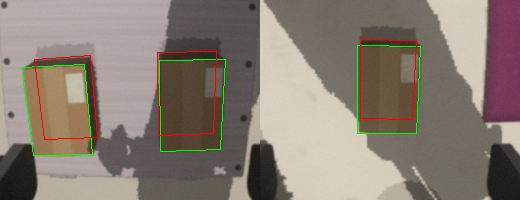

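```bash
cat >> h.py <<'E'
def pick(x,y,a,z,g=.08):
    goto([x,y,z+g+.075],down(a)); movel([x,y,z+g],speed=.1); move_gripper(0); st=state()
    print("grip",st["finger_gap"],st["finger_force"],st["position"].round(4))
    movel([x,y,z+g+.09],speed=.15)
def place(x,y,a,z,g=.08):
    goto([x,y,max(z+g+.06,.17)],down(a)); movel([x,y,z+g+.012],speed=.12); movel([x,y,z+g+.001],speed=.03); pause(.2)
    print("placed",state()["position"].round(4),state()["force"].round(1)); move_gripper(1.0); movel([x,y,z+g+.09],speed=.15); print("t",state()["time_s"])
E
python3 - <<'E'
from h import *
pick(.6247,.0967,.227,.084); print(state()["finger_gap"],state()["force"])
place(.4773,.2946,-.085,.04)
goto([.45,.29,.34],down(-.085))
s,t,o=wrist("carton_left",{"top":(.4773,.2946,-.085,.04)},"w3")
p=(.4773,.2946,-.085); f=fitbox([(s,cut(s,t,p,.04),t)],.04,p); print("cut",f[0].round(4),round(f[1],3))
im=s["pixels"].copy()
for z,c in((.04,(0,255,0)),(0,(0,0,255))):
    q=project(s,corners(*p,z),t); cv2.polylines(im,[q[[1,3,7,5]].astype(int)],True,c,1)
cv2.imwrite("pics/w3b.png",im[120:400,180:500]); print(t[0])
E
```

```text
grip 0.6458306310878861 64.24684524536133 [0.625  0.0968 0.1648]
0.6495997458724087 [-0.46628588 -0.62538709 -1.32408081]
placed [0.4773 0.2946 0.1209] [ 0.8 -0.  -1.5]
t 10.325
top [ 0.4763  0.2953 -0.0885] cost 0.051 px [328. 235.] [329. 236.] 5564
cut [ 0.4747  0.2956 -0.0916] 0.048
[0.44987533 0.28996596 0.33926701]
```

View pics/w3b.png

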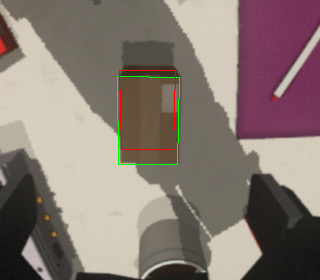

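Run:
```python
from h import *
pick(.6533,-.0183,.238,.084); print(state()["finger_gap"])
place(.4767,.295,-.088,.08)
goto([.45,.29,.38],down(-.085))
p=(.4767,.295,-.088)
s,t,o=wrist("carton_left",{"top":(*p,.08)},"w4")
f=fitbox([(s,cut(s,t,p,.08),t)],.08,p); print("cut",f[0].round(4),round(f[1],3))
a=s["pixels"][120:400,180:500]
goto([.50,.03,.36],down(.19)); st=state(); t=(st["position"],st["eef_rot"]); s=snapshot("wrist")
for l,z in(("handle_bar",.078),("lid_hinge",.074)): print(l,[(unproject(s,d["position"],z,t).round(4),np.round(d["position"]),round(d["conf"],2)) for d in pinpoint("wrist",l)])
for n in("top","scene"):
    s2=snapshot(n)
    for l,z in(("handle_bar",.078),("lid_hinge",.074)): print(n,l,[(unproject(s2,d["position"],z).round(4),round(d["conf"],2)) for d in pinpoint(n,l)])
b=cv2.resize(s["pixels"],(373,280)); cv2.imwrite("pics/w5.png",np.hstack([a,b])); cv2.imwrite("pics/w5full.png",s["pixels"])
yw=.187
for pitch in(.2,.35,.5,.65):
  r=[]
  for th in np.linspace(0,np.pi/3,5):
    u=np.array([np.cos(yw),np.sin(yw),0]); bar=np.array([.73,.054,.074])+u*(-.246*np.cos(th)+.004*np.sin(th))+np.array([0,0,1])*(.246*np.sin(th)+.004*np.cos(th))
    ph=pitch+th; z=u*np.cos(ph)-np.array([0,0,1])*np.sin(ph); x=np.array([-np.sin(yw),np.cos(yw),0])
    for sg in(1,-1):
        X=x*sg; Y=np.cross(z,X); q=solve_ik(bar-.054*z,R.from_matrix(np.c_[X,Y,z]).as_quat()); r.append((round(th,2),sg,None if q is None else q.round(2).tolist()))
  print(pitch,*r,sep="\n ")
print(state()["time_s"])
```

```text
grip 0.6461083286315604 64.34347987174988 [ 0.6536 -0.0183  0.1649]
0.6467474716516679
placed [0.4767 0.295  0.161 ] [ 0.2  0.  -0.9]
t 18.2583
top no mask near [328. 235.] [array([329., 188.]), array([138., 322.]), array([154., 320.])]
cut [ 0.4749  0.2958 -0.0794] 0.073
handle_bar [(array([0.4907, 0.0112, 0.078 ]), array([303., 195.]), 0.77)]
lid_hinge [(array([0.7267, 0.0538, 0.074 ]), array([304., 395.]), 0.75)]
top handle_bar []
top lid_hinge [(array([0.7375, 0.0554, 0.074 ]), 0.9)]
scene handle_bar [(array([0.4922, 0.0049, 0.078 ]), 0.84), (array([ 0.3963, -0.2789,  0.078 ]), 0.74)]
scene lid_hinge [(array([0.7282, 0.0456, 0.074 ]), 0.75)]
0.2
 (np.float64(0.0), 1, None)
 (np.float64(0.0), -1, [-0.26, 0.6, 2.38, 2.68, 1.23, 0.07])
 (np.float64(0.26), 1, None)
 (np.float64(0.26), -1, [-0.21, 0.2, 2.36, 2.47, 0.6, 0.4])
 (np.float64(0.52), 1, [-0.15, 0.04, 2.16, 1.11, 0.28, -1.32])
 (np.float64(0.52), -1, [-0.15, 0.04, 2.16, 1.11, 0.28, 1.82])
 (np.float64(0.79), 1, [-0.09, 0.09, 1.86, 0.25, 0.64, -0.43])
 (np.float64(0.79), -1, None)
 (np.float64(1.05), 1, [-0.03, 0.26, 1.5, 0.0
[... 875 characters left out ...]
.52), -1, None)
 (np.float64(0.79), 1, [-0.05, 0.19, 1.67, 0.08, 1.0, -0.27])
 (np.float64(0.79), -1, None)
 (np.float64(1.05), 1, [-0.01, 0.41, 1.29, 0.0, 1.42, -0.2])
 (np.float64(1.05), -1, None)
0.65
 (np.float64(0.0), 1, None)
 (np.float64(0.0), -1, [-0.2, 0.31, 2.33, 2.43, 0.48, 0.41])
 (np.float64(0.26), 1, [-0.14, 0.11, 2.17, 0.73, 0.3, -0.97])
 (np.float64(0.26), -1, [-0.14, 0.11, 2.17, 0.73, 0.3, 2.17])
 (np.float64(0.52), 1, [-0.09, 0.12, 1.9, 0.16, 0.74, -0.37])
 (np.float64(0.52), -1, None)
 (np.float64(0.79), 1, [-0.04, 0.26, 1.57, 0.03, 1.18, -0.24])
 (np.float64(0.79), -1, None)
 (np.float64(1.05), 1, [0.0, 0.49, 1.18, -0.02, 1.6, -0.19])
 (np.float64(1.05), -1, None)
20.4333
```

View pics/w5.png

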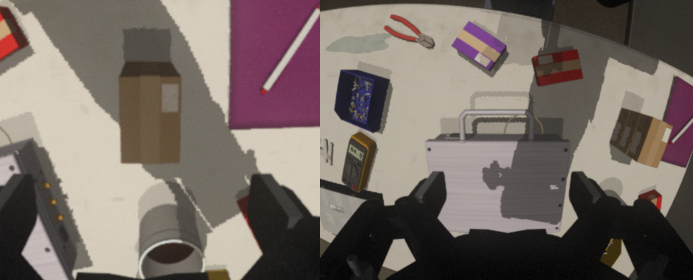

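```bash
cat >> h.py <<'E'
yw=.185; u=np.array([np.cos(yw),np.sin(yw),0]); up=np.array([0,0,1.]); side=np.array([-np.sin(yw),np.cos(yw),0])
def pose(th,ph,bar0,d=.054):
    hinge=bar0+.246*u-.004*up
    bar=hinge+u*(-.246*np.cos(th)+.004*np.sin(th))+up*(.246*np.sin(th)+.004*np.cos(th))
    z=u*np.cos(ph)-up*np.sin(ph)
    return bar-d*z,R.from_matrix(np.c_[side,np.cross(z,side),z]).as_quat()
E
python3 - <<'E'
from h import *
bar0=np.array([.4905,.0085,.078]); P0=1.1
for th in np.linspace(0,np.pi/3,5):
    q=solve_ik(*pose(th,P0+(1.57-P0)*th/1.047,bar0)); print(round(th,2),None if q is None else q.round(2))
move_gripper(.3)
goto(*pose(0,P0,bar0,.14)); movel(pose(0,P0,bar0,.056)[0],speed=.08); f0=state()["force"].copy()
move_gripper(0); st=state(); print("gap",st["finger_gap"],st["finger_force"],"force",f0.round(1),st["force"].round(1),st["ft_torque"].round(2),st["position"].round(4),pose(0,P0,bar0,.056)[0].round(4),st["q"].round(2),st["time_s"])
cv2.imwrite("pics/g1.png",snapshot("scene")["pixels"][130:350,170:480])
E
```

```text
0.0 [-0.12  0.26  2.12  0.42  0.34 -0.68]
0.26 [-0.1   0.18  1.99  0.16  0.64 -0.39]
0.52 [-0.07  0.19  1.8   0.07  0.93 -0.29]
0.79 [-0.04  0.27  1.56  0.03  1.2  -0.23]
1.05 [-0.01  0.42  1.26  0.    1.45 -0.19]
gap 0.09289154929457712 58.60511362552643 force [0.2 0.1 0.8] [-19.2  -5.5   3.4] [-0.7   2.73 -0.16] [0.4633 0.0039 0.1266] [0.4655 0.0038 0.1279] [-0.12  0.25  2.13  0.42  0.35 -0.67] 23.6417
```

View pics/g1.png

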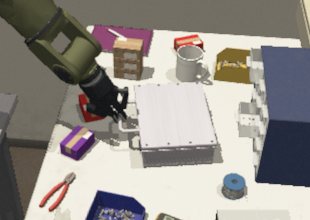

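Run:
```python
from h import *
bar0=np.array([.4882,.0085,.078]); P0=1.1
movel(pose(0,P0,bar0,.056)[0],speed=.02); print(state()["force"].round(1),state()["position"].round(4),pose(0,P0,bar0,.056)[0].round(4))
for th in np.linspace(0,np.pi/3,9)[1:]:
    movel(*pose(th,P0+.47*th/1.047,bar0,.056),speed=.08); st=state()
    print(round(th,2),st["force"].round(1),round(st["finger_gap"],3),round(st["finger_force"],1),st["position"].round(4),round(st["time_s"],1))
    if np.linalg.norm(st["force"])>50: print("high force"); break
pause(.3)
for n in("scene","wrist"): cv2.imwrite(f"pics/e_{n}.png",snapshot(n)["pixels"])
a=cv2.imread("pics/e_scene.png")[100:350,150:500]; b=cv2.resize(cv2.imread("pics/e_wrist.png"),(333,250)); cv2.imwrite("pics/e.png",np.hstack([a,b]))
```

```text
[-2.5 -0.5 -2.6] [0.4629 0.0039 0.1278] [0.4632 0.0038 0.1279]
0.13 [-3.7  0.5 -3.4] 0.092 59.2 [0.4684 0.0049 0.1613] 24.5
0.26 [-7.2  2.2 -1.3] 0.09 58.9 [0.478  0.0069 0.194 ] 25.1
0.39 [-6.4  1.5 -1.9] 0.095 58.8 [0.4917 0.0095 0.2252] 25.7
0.52 [-10.8   1.    2. ] 0.094 58.8 [0.5092 0.0127 0.255 ] 26.3
0.65 [-13.4   1.    6.5] 0.091 59.0 [0.5305 0.0167 0.2827] 26.9
0.79 [-12.3   2.4   8.6] 0.095 59.0 [0.5551 0.0214 0.3076] 27.4
0.92 [-10.    2.9   6.8] 0.092 59.0 [0.5825 0.0266 0.3287] 28.0
1.05 [-7.7  4.1  9.2] 0.093 59.0 [0.6125 0.0323 0.3465] 28.6
```

View pics/e.png

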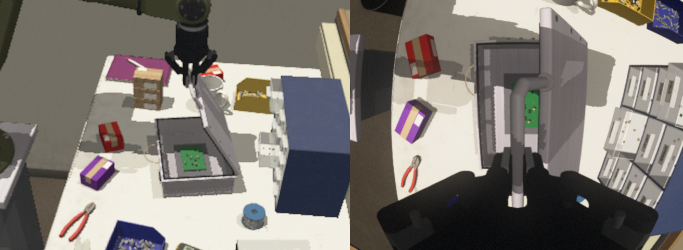

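Run:
```python
from workcell import *
pause(.3); s=state(); print(s["finger_force"],s["position"],abs(s["qvel"]).max()); print(hand_in())
```

```text
58.941105008125305 [0.61233283 0.03224275 0.3464416 ] 0.001166121363433025
the job is handed in; nothing more can be done
None
```

The job is handed in, with no verdict returned: both cartons from the lid are stacked in line on the bench carton, and the gripper holds the lid still at about 60 degrees, as worked out from the arm's position.

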